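Proof-pull a spring gauge to its set mark in the test cradle

ROBOT

A 6-joint arm with a two-finger parallel gripper is mounted at the origin on the work surface. World frame = base frame: x ahead of the robot, y to its left, z up, the work surface at z = 0. Lengths are in m, angles in rad, forces in N, time in s.
With the tool pointing down it reaches from about 0.35 to 0.85 m from the base axis. Payload 8.1 kg.
Tool frame: the origin (TCP) lies between the finger pads; the fingertips stand 14 mm ahead of it and the grasp point (between the pads) lies 5 mm behind it (robot.tip_reach is the z of the fingertips in the tool frame, in m); z points along the fingers, y is the line along which they close (so a half turn about z gives the same grasp; the last joint's range is limited). The gripper opens to 93 mm and grips with 3 to 60 N. Pads are 15 mm wide; open, the fingers measure 128 mm over their backs; the gripper's body (75 mm by 188 mm) begins 65 mm behind the grasp point.
Start: joints at [1.175, 0.13, 1.488, -0, 1.523, -0.085], TCP at [0.183, 0.571, 0.233] pointing down, gripper open.
Joint ranges: [-2.96, 2.96], [-0.89, 2.26], [0.02, 2.5], [-1.34, 4.48], [0, 2.73], [-2.66, 2.66]. Speed limits (rad/s): [2.39, 2.39, 2.79, 3.14, 3.14, 3.14].

INTERFACE

Orientations are given as a rotation vector (axis times angle).
In Python, from plant import robot gives the robot as it stands. The module is installed in compiled form; this text tells all that it offers.
- The arm moves only by the shell command python3 -m handwheel 'ROWS' [FORCE]. ROWS is JSON, a list of rows, each a list of 7 numbers: the closure, from -1 (fully open) to 1 (shut), then the shift along the tool's x, y, z each as a share of 100 cm, from -1 to 1, then the turn, a rotation vector about the tool's x, y, z each as a share of 180 degrees, from -1 to 1. In form: [[grip, tx, ty, tz, rx, ry, rz], ...]. A call has 1 to 20 rows; each row is the pose to reach, as a shift and turn from the pose commanded when the call began, along the tool's axes at that moment, turning the shorter way round; what a row does not reach only later rows make up. A row lasts 1/8 s, in which the tool goes at most 62.5 mm and 10.7 degrees, less where a joint would pass 70% of its speed; a pose out of reach is approached as far as the arm can. A call with a number of a shift or a turn outside -1 to 1 is refused whole. A call with a gripper value outside its range is refused whole. The fingers move at their own pace and stop on an object; FORCE is the grip in N (left out, the last holds). Time passes only in rows, so rows that repeat a pose let the fingers close. It gives the time, the measured TCP pose, the force, the opening and the grip force at its end, in the units of the state.
- robot.read_state(): the state, without advancing time (a new reading comes with each control period).
- robot.read_camera(name): name is "side" or "top" or "wrist"; returns a dict with "frame" (480x640x3 uint8, red, green, blue), "fx", "fy", "cx", "cy" (pixels), "rvec" (rotation vector, rad) and "tvec" (3), from world to camera coordinates, as OpenCV has them; the wrist camera has in their place "T_tool_cam" (4x4, takes a point from camera to tool coordinates, whose origin is the TCP and whose axes are the flange's). Camera axes: x right, y down, z forward; pixel columns grow to the right and rows downward; lengths in m; the calibration is good to about 2 mm. A picture is of the moment at which its call begins: read the wrist's pose just before it. There is no depth.
- robot.close_job(): hands the job in; it is judged then, once.
Trained networks look in a picture, given as the dict that the camera call returned (one of the last four; its "shot" number tells which), for a name from the list of things; names that differ only in an ending like _2 or _b are one class to them, and where a whole thing is asked for, a point or a joint stands for the part that bears it (a point fixed in the world has none). Each returns a list of dicts, best first, with "conf" (0 to 1); they miss things now and then, are a little off and sometimes report something else, mostly with a low value. They report only what shows in the picture. A call takes as long as a camera call.
- robot.regions_of(picture, name): "mask" (480x640 bool, what is visible of it) and "rect" ([left, top, right, bottom] in pixels, round what is visible of it).
The state is a dict: "t": time; "q": joint angles; "dq": joint speeds; "joint_torque": joint torques, N m; "tool_pos": TCP position; "orientation": TCP orientation; "force": force on the tool from outside, world axes, zero at the start; "wrist_torque": the same for the moment, N m; "opening": finger opening in m; "gripper_force": force on a finger pad.
Only numpy, scipy, OpenCV 4.12 (cv2) and the standard library are available. Lean on these libraries where they do the work, as an engineer would, in place of code of your own. Each camera call takes 0.05 s, during which the arm holds its last target. There are 200 camera calls.

TASK

Clear the orange setting block out of the pull-test cradle and lay it flat in the white tray, then lay the pull gauge in the cradle, scale up with its rod out through the fork, and let go of it. Now take the gauge by its yellow handle, pull until the black pointer stands beside the red marker, hold it steady within the marker's width for two seconds, and ease the handle gently back fully home, without letting it snap, before you let go. Leave the block in the tray and the gauge in the cradle, and do not disturb the jar, can, weight and hand tools around them.

Things in the scene. Friction and masses are not known exactly. Their poses are not given: they have to be found in the camera images.
- cradle: blue pull-test cradle fixed to the bench; origin on the bench under the middle of its seat. Base plate 168 x 76 mm (its x, y), 10 mm thick: things in it rest 10 mm above the bench. Aluminium walls 22 mm above the plate: at the four corners (inner faces y = +-26 mm, over x = -68..-43 and 45..75 mm; open between, for the fingers) and across the rear (+x, inner face x = 75 mm)
- block_center (a point): centre of the loose orange setting block, 120 x 42 x 46 mm (its x, y, z), about 0.25 kg, which starts lying in the cradle, lengthwise; the point is 23 mm above its underside
- tray: white open tray fixed to the bench, 190 x 124 mm outside (its x, y), walls 4 mm thick and 20 mm high; origin under its middle; its inner floor is 4 mm above the bench
- gauge_center (a point): centre of the housing of the loose pull gauge, 20 mm above its underside. Grey housing 130 x 46 x 40 mm (its x, y, z), white scale plate on top, about 0.5 kg. It starts lying scale up, at any yaw, on a green mat 4 mm thick, 220 mm square. A sprung rod with the handle leaves it at the -x end; whole length at rest 200 mm; centre of mass about 15 mm from here towards the handle
- handle (a point): centre of the gauge's yellow handle, 20 x 40 x 34 mm (gauge x, y, z), on the end of the 10 mm rod, 21 mm above the gauge's underside. At rest it is 125 mm from gauge_center along the gauge's -x: 50 mm of bare rod between housing and handle (about 39 mm between fork and handle in the cradle), so its two ends are clear to pinch. It pulls out along the gauge's -x
- drawbar (a joint): how far the handle, rod and black pointer are pulled out (m): 0 fully home, stop at 0.055. Return spring about 2.7 N at home plus 180 N/m; it snaps back if let go. The pointer is a black bar 3 mm wide on the scale plate, at rest 44 mm from gauge_center along the gauge's +x; it moves towards the handle
- marker (a joint): where the red marker is set (m), 0.022 to 0.044, on the same scale as drawbar: pointer and marker are in line when drawbar equals this. A red patch 8 mm wide along the scale, beside the pointer's track, under the window: it cannot be touched and stays as set
- fork (a point): top middle of the cradle's front (-x) fork, 72 mm from the cradle's origin along its -x, 44 mm above the bench: two posts, 8 mm thick along x, 34 mm above the plate, with a 24 mm gap for the gauge's rod. The gauge is pulled along the cradle's -x and its housing slides up to 10 mm to bear on the fork
- jar: bystander, to be left alone: upright amber jar with a black cap, 62 mm across, 105 mm tall, usually between the two work places; origin under its middle
- weight: bystander, to be left alone: brass calibration weight standing, 60 mm across, 86 mm tall, heavy; origin under its middle
- can: bystander, to be left alone: upright blue and white spray can, 48 mm across, 140 mm tall, behind one side of the tray; origin under its middle
- wrench: bystander, to be left alone: steel wrench, 180 mm long, lying along its x
- pliers: bystander, to be left alone: red-handled pliers, 190 mm long, 70 mm wide, 18 mm high, lying along its x; origin under the middle
- pointer (a point): middle of the black pointer on top of the gauge's scale plate
- marker_mid (a point): middle of the red marker on top of the gauge's scale plate, same axes as the gauge: the pointer is right when its x offset from here along the gauge's axis is zero
- gauge: the same pull gauge as a whole; origin on its underside, 31 mm from gauge_center towards the handle; x from handle to housing, z up
- block: the same orange block; origin under its middle

How it is judged:
On the way, in this order (a step that is already met when the one before it is completed fails the run):
1. the orange block lies flat in the tray, let go (x of block_center in the frame of tray between -0.04 and 0.04 m and y of block_center in the frame of tray between -0.045 and 0.045 m and z of block_center in the frame of tray below 0.034 m and angle between block_center's own z axis and vertical below 0.12 rad and contact force between block and the fingers below 0.3 N), for 0.2 s.
2. the gauge lies seated in the cradle, rod out through the fork, handle home, let go (x of gauge_center in the frame of cradle between -0.008 and 0.013 m and y of gauge_center in the frame of cradle between -0.006 and 0.006 m and z of gauge_center in the frame of cradle between 0.025 and 0.035 m and x of handle in the frame of cradle below -0.1 m and angle between gauge_center's own z axis and vertical below 0.08 rad and value of joint drawbar below 0.004 m and contact force between gauge and the fingers below 0.3 N), for 0.2 s.
3. with the gauge still seated, the pointer is held within the marker's width (4 mm either side of its middle) for 1.2 s (x of gauge_center in the frame of cradle between -0.008 and 0.013 m and y of gauge_center in the frame of cradle between -0.006 and 0.006 m and z of gauge_center in the frame of cradle between 0.025 and 0.035 m and x of handle in the frame of cradle below -0.1 m and angle between gauge_center's own z axis and vertical below 0.08 rad and x of pointer in the frame of marker_mid between -0.004 and 0.004 m), for 1.2 s.
At the end, for the whole second after the job is handed in: the orange block lies flat in the tray (centre within 40 mm along and 45 mm across of the tray's middle), the gauge lies seated and still in the cradle (-8 to +13 mm along, within 6 mm across, flat), its handle out through the fork and home within 3 mm, all let go (x of block_center in the frame of tray between -0.04 and 0.04 m and y of block_center in the frame of tray between -0.045 and 0.045 m and z of block_center in the frame of tray below 0.034 m and angle between block_center's own z axis and vertical below 0.12 rad and x of gauge_center in the frame of cradle between -0.008 and 0.013 m and y of gauge_center in the frame of cradle between -0.006 and 0.006 m and z of gauge_center in the frame of cradle between 0.025 and 0.035 m and x of handle in the frame of cradle below -0.1 m and angle between gauge_center's own z axis and vertical below 0.08 rad and value of joint drawbar below 0.003 m and linear speed of gauge below 0.02 m/s); the robot touches nothing.
It fails at once if the handle snaps back (faster than 0.3 m/s) (velocity of joint drawbar below -0.3 m/s).
It fails at once if a bystander is disturbed (moved 30 mm or more) (distance of any of jar, weight, can, wrench, pliers from where it was at the start of the episode above 0.03 m).
It also fails if it takes over 72 s, if anything falls off the work surface, if the arm or the gripper's body presses on something with over 40 N, if the wrist force passes 120 N, or if a joint passes its speed limit or range.

## Working session

There is one attempt and no reset: what is moved stays moved. The work goes in short steps, Python scripts to look and compute and a shell command to move; the robot and the scene stay as the last step left them, time stands still between calls to the robot, and variables do not carry over. Pictures are saved under pics/ and viewed, at most 14 in all, crops included, and the job is handed in when it is done.

```bash
mkdir -p pics; cat > h.py <<'E'
import numpy as np, cv2
from plant import robot
from scipy.spatial.transform import Rotation as R
def cam(name):
    s=robot.read_state(); p=robot.read_camera(name)
    if name=="wrist":
        T=np.eye(4);T[:3,:3]=R.from_rotvec(s["orientation"]).as_matrix();T[:3,3]=s["tool_pos"]
        C=T@np.array(p["T_tool_cam"]); Rm=C[:3,:3];o=C[:3,3]
    else:
        Rm=R.from_rotvec(p["rvec"]).as_matrix().T; o=-Rm@np.array(p["tvec"])
    return p,Rm,o
def toplane(c,px,z):
    p,Rm,o=c; px=np.atleast_2d(px).astype(float)
    d=np.c_[(px[:,0]-p["cx"])/p["fx"],(px[:,1]-p["cy"])/p["fy"],np.ones(len(px))]@Rm.T
    return o+d*((z-o[2])/d[:,2])[:,None]
def rect(c,mask,z):
    ys,xs=np.nonzero(mask); P=toplane(c,np.c_[xs,ys],z)[:,:2]
    (cx,cy),(w,h),a=cv2.minAreaRect((P*1000).astype(np.float32))
    return np.round([cx,cy,w,h,a],1)
def save(c,name): cv2.imwrite("pics/"+name+".png",c[0]["frame"][:,:,::-1])
E
python3 - <<'E'
from h import *
c=cam("top"); save(c,"top0"); print(c[2])
for n,z in [("cradle",.01),("block",.046+.01),("tray",.02),("gauge",.044),("handle",.042),("pointer",.046),("marker",.046),("fork",.044),("jar",.105),("weight",.086),("can",.14),("wrench",.005),("pliers",.018)]:
    for r in robot.regions_of(c[0],n)[:2]: print(n,round(r["conf"],2),np.round(r["rect"]),rect(c,r["mask"],z))
c=cam("side"); save(c,"side0")
E
```

```text
[0.41088389 0.01223711 1.34200703]
cradle 0.91 [190. 209. 227. 275.] [580.7 270.8  81.2 172.8  81.5]
block 0.72 [194. 216. 220. 265.] [575.6 267.4  48.5 119.2  82.3]
tray 0.89 [278. 200. 333. 276.] [604.6   7.6 190.9 127.   11.8]
gauge 0.59 [377. 222. 439. 286.] [ 561.6 -259.8  200.2   54.7   39.5]
handle 0.69 [379. 220. 397. 242.] [ 624.4 -217.2   56.9   43.9   64.8]
handle 0.45 [192. 210. 229. 272.] [577.7 264.4  77.3 167.2  81.6]
pointer 0.76 [380. 222. 399. 242.] [ 613.1 -208.6   62.2   42.5   18.8]
pointer 0.18 [126. 212. 154. 243.] [605.9 457.5  77.3  59.9  58.4]
marker 0.73 [382. 222. 400. 243.] [ 615.9 -208.2   62.6   43.5   13.6]
fork 0.98 [191. 211. 230. 274.] [576.1 263.8  79.8 169.   81.9]
jar 0.8 [295. 309. 318. 332.] [388.9   4.9  51.4  54.5   1.7]
weight 0.9 [126. 215. 154. 245.] [600.3 442.8  73.2  54.4  65.3]
can 0.78 [257. 160. 275. 188.] [734.3 111.4  77.1  44.1  15.9]
wrench 0.56 [461. 194. 486. 251.] [ 655.9 -453.5  155.5   34.7    7.6]
pliers 0.72 [470. 284. 498. 363.] [ 389.6 -468.2   66.4  195.8   89.2]
```

View pics/top0.png

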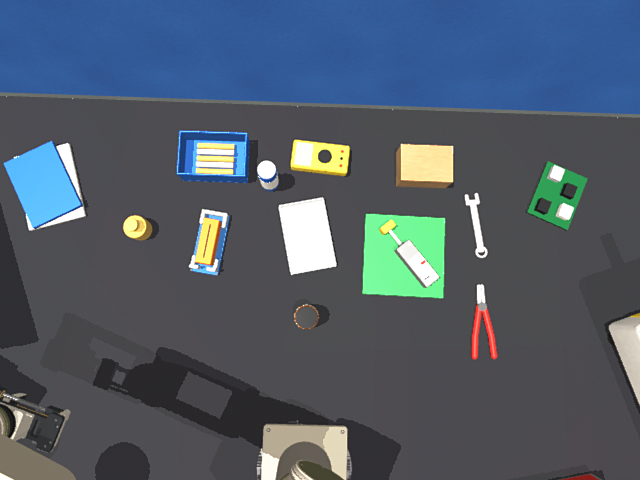

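The top view shows the cradle with the orange block at about (210,242), the tray at (306,237), the gauge on the mat at (410,255) with its handle at the upper left, and the jar at (307,317). I'll get close views with the wrist camera.

```bash
cat >> h.py <<'E'
def go(pos,yaw=None,cur=None):
    """row for TCP pos, tool down with tool y axis at world yaw (deg, mod 180)"""
    s=robot.read_state(); R0=R.from_rotvec(s["orientation"]); p0=np.array(s["tool_pos"])
    sh=R0.inv().apply(np.array(pos)-p0); out=[]
    if yaw is None: return np.round(sh,4)
    for k in (0,180):
        a=np.deg2rad(yaw+k); y=np.array([np.cos(a),np.sin(a),0]); z=np.array([0,0,-1.]); x=np.cross(y,z)
        rv=(R0.inv()*R.from_matrix(np.c_[x,y,z])).as_rotvec()
        out.append((np.linalg.norm(rv),np.round(sh,4),np.round(rv/np.pi,4)))
    for o in sorted(out,key=lambda o:o[0]): print(pos,yaw,*o[1],"|",*o[2])
def st():
    s=robot.read_state(); m=R.from_rotvec(s["orientation"]).as_matrix()
    print("t",round(s["t"],2),"pos",np.round(s["tool_pos"],4),"y-yaw",np.rad2deg(np.arctan2(m[1,1],m[0,1])).round(1),"z",m[:,2].round(3),"q",np.round(s["q"],2),"F",np.round(s["force"],1),"op",round(s["opening"],4),"gf",round(s["gripper_force"],1))
E
python3 - <<'E'
from h import *
st(); print(robot.tip_reach)
c=cam("wrist"); T=np.array(c[0]["T_tool_cam"]); print(T.round(3),c[0]["fx"])
go([.52,.27,.25],-8); go([.52,.27,.25],82)
E
```

```text
t 0.75 pos [0.1835 0.5713 0.2326] y-yaw 72.2 z [ 0. -0. -1.] q [ 1.17  0.13  1.49 -0.    1.52 -0.09] F [-0.2 -0.1 -0.2] op 0.093 gf 0.0
0.014
[[-0.    -0.953 -0.303  0.084]
 [ 1.    -0.    -0.    -0.001]
 [ 0.    -0.303  0.953 -0.152]
 [ 0.     0.     0.     1.   ]] 399.17034966075227
[0.52, 0.27, 0.25] -8 -0.4125 -0.1839 -0.0173 | 0.0 0.0 0.4455
[0.52, 0.27, 0.25] -8 -0.4125 -0.1839 -0.0173 | -0.0 0.0 -0.5545
[0.52, 0.27, 0.25] 82 -0.4125 -0.1839 -0.0173 | 0.0 0.0 -0.0545
[0.52, 0.27, 0.25] 82 -0.4125 -0.1839 -0.0173 | 0.0 -0.0 0.9455
```

View pics/side0.png

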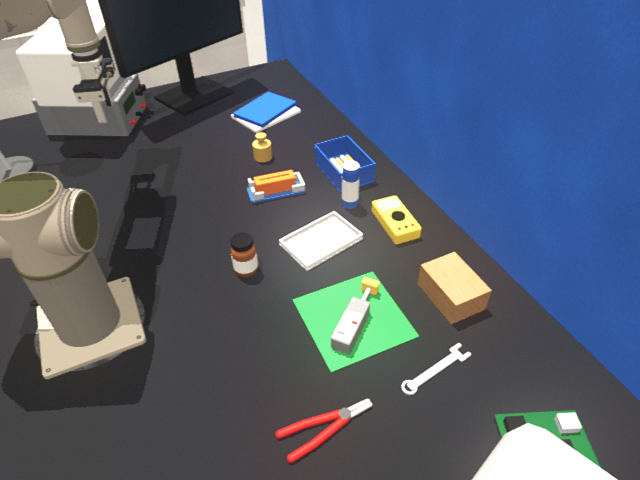

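The side view agrees: block lying in the cradle at (275,185), gauge on the mat at (350,320) with its handle up-right, and empty tray.

```bash
python3 -m handwheel '[[-1,-0.42,-0.19,-0.02,0,0,-0.053],[-1,-0.42,-0.19,-0.02,0,0,-0.053],[-1,-0.42,-0.19,-0.02,0,0,-0.053],[-1,-0.42,-0.19,-0.02,0,0,-0.053],[-1,-0.42,-0.19,-0.02,0,0,-0.053],[-1,-0.42,-0.19,-0.02,0,0,-0.053],[-1,-0.42,-0.19,-0.02,0,0,-0.053],[-1,-0.42,-0.19,-0.02,0,0,-0.053],[-1,-0.42,-0.19,-0.02,0,0,-0.053],[-1,-0.42,-0.19,-0.02,0,0,-0.053],[-1,-0.42,-0.19,-0.02,0,0,-0.053]]' 25
python3 - <<'E'
from h import *
st()
c=cam("wrist"); save(c,"w1")
for n,z in [("cradle",.01),("fork",.044),("block",.056),("tray",.02),("can",.14),("weight",.086)]:
    for r in robot.regions_of(c[0],n)[:1]: print(n,round(r["conf"],2),np.round(r["rect"]),rect(c,r["mask"],z))
E
```

```text
t: 2.17
tool_pos: [0.5242, 0.2633, 0.2527]
orientation: [-0.223, -3.133, -0.0]
force: [-0.0, -0.0, -0.2]
opening: 0.0928
gripper_force: 0.0
t 2.17 pos [0.5242 0.2633 0.2527] y-yaw 81.8 z [-0.  0. -1.] q [ 0.38  0.09  1.5   0.    1.56 -1.05] F [-0.  -0.  -0.2] op 0.0928 gf 0.0
cradle 0.73 [297. 161. 374. 324.] [583.5 271.4  75.3 179.9  81.7]
fork 0.64 [298. 164. 373. 323.] [571.2 271.8  69.4 164.9  81.2]
block 0.87 [313. 184. 360. 313.] [571.9 272.   43.3 127.1  82.7]
tray 0.73 [  1. 198. 169. 366.] [593.6  13.8 171.4 136.2  12. ]
can 0.62 [170. 378. 240. 480.] [686.  151.9  43.5 118.6  60.3]
weight 0.64 [486. 214. 581. 292.] [588.6 439.9  91.9  52.8  48.5]
```

View pics/w1.png

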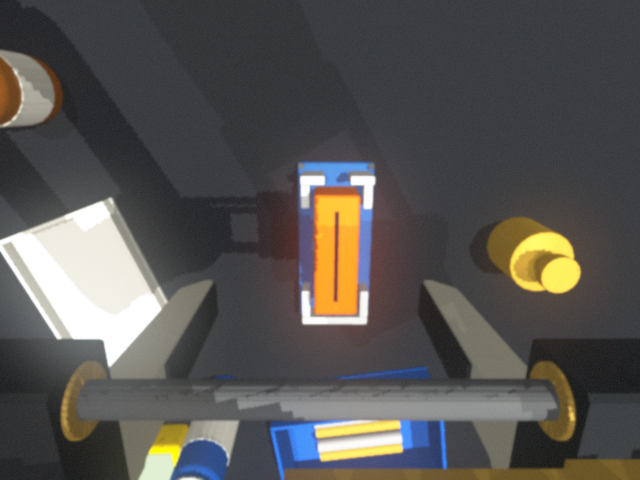

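Wrist view: the cradle spans (297–374, 161–324). The split fork is at the top (robot side), the closed rear wall is at row 320, and the block is at (337,250). So cradle +x points away from the robot, with yaw about -8°.

```bash
python3 - <<'E'
from h import *
go([.575,.27,.15],82.2); go([.575,.27,.036],82.2)
go([.575,.27,.17],82.2); go([.603,.01,.17],101.8); go([.603,.01,.034],101.8)
E
```

```text
[0.575, 0.27, 0.15] 82.2 -0.0483 0.0149 0.1027 | 0.0 0.0 -0.0024
[0.575, 0.27, 0.15] 82.2 -0.0483 0.0149 0.1027 | 0.0 -0.0 0.9976
[0.575, 0.27, 0.036] 82.2 -0.0483 0.0149 0.2167 | 0.0 0.0 -0.0024
[0.575, 0.27, 0.036] 82.2 -0.0483 0.0149 0.2167 | 0.0 -0.0 0.9976
[0.575, 0.27, 0.17] 82.2 -0.0483 0.0149 0.0827 | 0.0 0.0 -0.0024
[0.575, 0.27, 0.17] 82.2 -0.0483 0.0149 0.0827 | 0.0 -0.0 0.9976
[0.603, 0.01, 0.17] 101.8 -0.1133 -0.2384 0.0827 | 0.0 0.0 -0.1113
[0.603, 0.01, 0.17] 101.8 -0.1133 -0.2384 0.0827 | 0.0 -0.0 0.8887
[0.603, 0.01, 0.034] 101.8 -0.1133 -0.2384 0.2187 | 0.0 0.0 -0.1113
[0.603, 0.01, 0.034] 101.8 -0.1133 -0.2384 0.2187 | 0.0 -0.0 0.8887
```

```bash
python3 -m handwheel '[[-1,-0.048,0.015,0.08,0,0,0],[-1,-0.048,0.015,0.13,0,0,0],[-1,-0.048,0.015,0.18,0,0,0],[-1,-0.048,0.015,0.215,0,0,0],[-1,-0.048,0.015,0.215,0,0,0],[0.3,-0.048,0.015,0.216,0,0,0],[0.3,-0.048,0.015,0.216,0,0,0],[1,-0.048,0.015,0.216,0,0,0],[1,-0.048,0.015,0.216,0,0,0],[1,-0.048,0.015,0.216,0,0,0],[1,-0.048,0.015,0.216,0,0,0]]' 25
python3 -c "
from h import *
st()"
```

```text
t: 3.9
tool_pos: [0.5751, 0.2702, 0.037]
orientation: [0.226, 3.133, 0.001]
force: [-0.9, 1.2, 2.0]
opening: 0.0422
gripper_force: 25.0
t 3.9 pos [0.5751 0.2702 0.037 ] y-yaw 81.7 z [ 0.001  0.001 -1.   ] q [ 0.36  0.39  1.55  0.    1.2  -1.07] F [-0.9  1.2  2. ] op 0.0422 gf 25.0
```

```bash
python3 -m handwheel '[[1,0,0,-0.06,0,0,0],[1,0,0,-0.12,0,0,0],[1,-0.015,-0.06,-0.12,0,0,-0.02],[1,-0.03,-0.12,-0.12,0,0,-0.05],[1,-0.045,-0.18,-0.12,0,0,-0.08],[1,-0.06,-0.235,-0.12,0,0,-0.11],[1,-0.065,-0.253,-0.1,0,0,-0.11],[1,-0.065,-0.253,-0.06,0,0,-0.11],[1,-0.065,-0.253,-0.03,0,0,-0.11],[1,-0.065,-0.253,-0.01,0,0,-0.11],[1,-0.065,-0.253,0.005,0,0,-0.11],[1,-0.065,-0.253,0.005,0,0,-0.11]]'
python3 - <<'E'
from h import *
st()
c=cam("side"); 
cv2.imwrite("pics/s1.png",cv2.resize(c[0]["frame"][130:350,150:450,::-1],None,fx=2,fy=2))
c=cam("top"); r=robot.regions_of(c[0],"tray")[:1]
for r in r: print(r["conf"],rect(c,r["mask"],.02))
E
```

```text
t: 5.4
tool_pos: [0.603, 0.0106, 0.0313]
orientation: [-0.316, 3.126, 0.0]
force: [-0.1, -0.2, -2.0]
opening: 0.042
gripper_force: 25.0
t 5.4 pos [0.603  0.0106 0.0313] y-yaw 101.6 z [-0.  0. -1.] q [-0.07  0.32  1.65  0.    1.17 -1.84] F [-0.1 -0.2 -2. ] op 0.042 gf 25.0
0.66 [565.7   8.3 119.7 112.5  11.5]
```

View pics/s1.png

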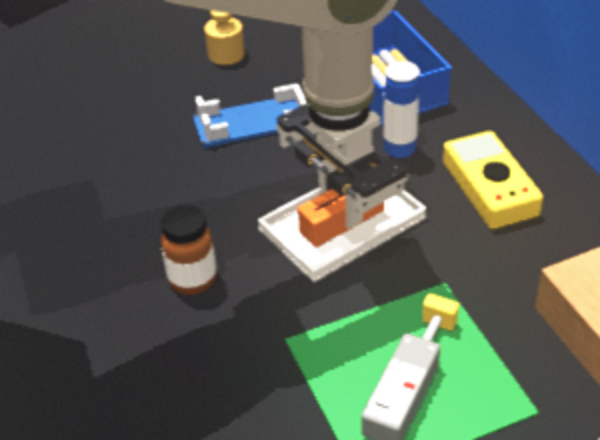

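Side view (crop): the block sits inside the tray, the cradle is empty, and the gauge is scale up with its handle towards upper right. The red marker shows at (409,385).

```bash
python3 -m handwheel '[[-0.25,0,0,0.0,0,0,0],[-0.25,0,0,0.0,0,0,0],[-0.25,0,0,0,0,0,0],[-0.25,0,0,-0.04,0,0,0],[-0.25,0,0,-0.1,0,0,0],[-1,0,0,-0.16,0,0,0],[-1,0,0,-0.22,0,0,0]]'
python3 - <<'E'
from h import *
st(); c=cam("top")
for n,z in (("block",.05),("tray",.02)):
  for r in robot.regions_of(c[0],n)[:1]: print(n,r["conf"],rect(c,r["mask"],z))
go([.535,-.28,.25],-50.5)
E
```

```text
t: 6.42
tool_pos: [0.6026, 0.0102, 0.2537]
orientation: [-0.316, 3.125, -0.0]
force: [0.7, -0.3, -0.4]
opening: 0.0737
gripper_force: 0.0
t 6.42 pos [0.6026 0.0102 0.2537] y-yaw 101.5 z [ 0. -0. -1.] q [-0.07  0.13  1.45  0.    1.56 -1.84] F [ 0.7 -0.3 -0.4] op 0.0737 gf 0.0
block 0.81 [578.4   4.7  77.9  44.1  14.1]
tray 0.8 [5.662e+02 5.000e-01 1.110e+02 1.228e+02 1.140e+01]
[0.535, -0.28, 0.25] -50.5 0.127 -0.27 0.0068 | -0.0015 0.0026 -0.1554
[0.535, -0.28, 0.25] -50.5 0.127 -0.27 0.0068 | 0.0036 0.002 0.8446
```

```bash
python3 -m handwheel '[[-1,0.127,-0.27,0.005,0,0,0.2],[-1,0.127,-0.27,0.005,0,0,0.4],[-1,0.127,-0.27,0.005,0,0,0.6],[-1,0.127,-0.27,0.005,0,0,0.8],[-1,0.127,-0.27,0.005,0,0,0.845],[-1,0.127,-0.27,0.005,0,0,0.845],[-1,0.127,-0.27,0.005,0,0,0.845],[-1,0.127,-0.27,0.005,0,0,0.845],[-1,0.127,-0.27,0.005,0,0,0.845],[-1,0.127,-0.27,0.005,0,0,0.845],[-1,0.127,-0.27,0.005,0,0,0.845],[-1,0.127,-0.27,0.005,0,0,0.845],[-1,0.127,-0.27,0.005,0,0,0.845],[-1,0.127,-0.27,0.005,0,0,0.845],[-1,0.127,-0.27,0.005,0,0,0.845],[-1,0.127,-0.27,0.005,0,0,0.845]]'
python3 - <<'E'
from h import *
st(); c=cam("wrist"); save(c,"w2")
for n,z in (("gauge",.044),("handle",.042),("pointer",.046),("marker_mid",.046)):
  for r in robot.regions_of(c[0],n)[:1]: print(n,r["conf"],np.round(r["rect"]),r["mask"].sum(),rect(c,r["mask"],z))
c=cam("top")
for n,z in (("block",.05),("tray",.02),("cradle",.01)):
  for r in robot.regions_of(c[0],n)[:1]: print(n,r["conf"],rect(c,r["mask"],z))
E
```

```text
t: 8.57
tool_pos: [0.532, -0.2796, 0.2456]
orientation: [-2.955, -1.064, 0.001]
force: [-0.3, 0.7, 0.6]
opening: 0.0932
gripper_force: 0.0
t 8.57 pos [ 0.532  -0.2796  0.2456] y-yaw -50.4 z [-0.001  0.001 -1.   ] q [-0.57  0.13  1.47  0.    1.55  0.31] F [-0.3  0.7  0.6] op 0.0932 gf 0.0
gauge 0.87 [299.  43. 355. 271.] 9329 [ 564.3 -262.7  198.2   46.9   39.4]
handle 0.56 [303.  43. 350. 252.] 2141 [ 571.9 -258.   180.5   40.2   41. ]
pointer 0.81 [300.  40. 353. 249.] 2100 [ 571.4 -256.5  178.9   39.1   39.6]
marker_mid 0.43 [297.  39. 352. 269.] 9159 [ 565.  -262.3  196.1   45.8   39.6]
block 0.96 [601.1   8.3 122.   42.8  11. ]
tray 0.79 [604.7   9.4 194.6 128.4  12.6]
cradle 0.78 [579.3 270.9  79.5 169.8  81.2]
```

View pics/w2.png

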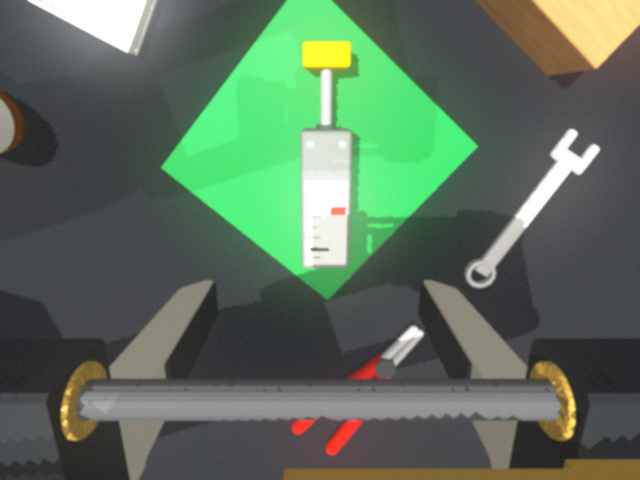

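Wrist view: the gauge lies along column 327, handle at (327,55), housing rows 128–268, pointer at row 249 and marker at (338,211). The axes are well aligned with the tool.

```bash
python3 - <<'E'
from h import *
c=cam("wrist"); f=c[0]["frame"].astype(int)
ys,xs=np.nonzero((f[:,:,0]-f[:,:,1]>80)&(f[:,:,0]-f[:,:,2]>80)); k=(abs(xs-338)<12)&(abs(ys-211)<10); m=[xs[k].mean(),ys[k].mean()]
col=f[242:258,312:326].sum(2); w=np.clip(col.max()*.5-col,0,None); yy,xx=np.mgrid[242:258,312:326]; p=[(w*xx).sum()/w.sum(),(w*yy).sum()/w.sum()]
a=np.deg2rad(-140.6); u=np.array([np.cos(a),np.sin(a)]); v=np.array([-u[1],u[0]]); g=np.array([.5373,-.2849])
for n,q in (("marker",m),("pointer",p),("rear",[326,268]),("front",[326,128]),("L",[302,200]),("R",[351,200]),("handle",[327,43])):
  P=toplane(c,[q],.045)[0,:2]; print(n,np.round(q,1),"along",round((P-g)@u*1e3,1),"across",round((P-g)@v*1e3,1))
go([*(g-.015*u),.13],-50.6);go([*(g-.015*u),.031],-50.6)
E
```

```text
marker [337.1 210.9] along 7.7 across 11.5
pointer [317.2 248.9] along 44.5 across -6.6
rear [326 268] along 64.0 across 1.8
front [326 128] along -65.6 across 0.9
L [302 200] along -2.5 across -20.4
R [351 200] along -2.5 across 24.0
handle [327  43] along -132.1 across 1.2
[np.float64(0.5488910036024602), np.float64(-0.27537904230196597), 0.13] -50.6 0.0155 0.007 0.1167 | 0.0 -0.0 0.0003
[np.float64(0.5488910036024602), np.float64(-0.27537904230196597), 0.13] -50.6 0.0155 0.007 0.1167 | 0.0 0.0001 -0.9997
[np.float64(0.5488910036024602), np.float64(-0.27537904230196597), 0.031] -50.6 0.0155 0.007 0.2157 | 0.0 -0.0 0.0003
[np.float64(0.5488910036024602), np.float64(-0.27537904230196597), 0.031] -50.6 0.0155 0.007 0.2157 | 0.0 0.0001 -0.9997
```

```bash
python3 -m handwheel '[[-1,0.0155,0.007,0.06,0,0,0],[-1,0.0155,0.007,0.12,0,0,0],[-1,0.0155,0.007,0.17,0,0,0],[-1,0.0155,0.007,0.2,0,0,0],[-1,0.0155,0.007,0.215,0,0,0],[-1,0.0155,0.007,0.215,0,0,0],[1,0.0155,0.007,0.215,0,0,0],[1,0.0155,0.007,0.215,0,0,0],[1,0.0155,0.007,0.215,0,0,0],[1,0.0155,0.007,0.215,0,0,0],[1,0.0155,0.007,0.215,0,0,0],[1,0.0155,0.007,0.18,0,0,0],[1,0.0155,0.007,0.12,0,0,0],[1,0.0155,0.007,0.06,0,0,0],[1,0.0155,0.007,0.02,0,0,0],[1,0.0155,0.007,0.02,0,0,0]]' 35
python3 - <<'E'
from h import *
st(); c=cam("wrist"); f=c[0]["frame"]; save(c,"w3")
for n,z in (("gauge",.2),):
  for r in robot.regions_of(c[0],n)[:1]: print(n,r["conf"],np.round(r["rect"]))
E
```

```text
t: 11.08
tool_pos: [0.5505, -0.2764, 0.2306]
orientation: [2.952, 1.058, 0.007]
force: [0.3, 0.2, -5.0]
opening: 0.0458
gripper_force: 35.0
t 11.07 pos [ 0.5505 -0.2764  0.2306] y-yaw -50.6 z [ 0.006 -0.004 -1.   ] q [-0.55  0.17  1.45  0.    1.52  0.33] F [ 0.3  0.2 -5. ] op 0.0458 gf 35.0
gauge 0.69 [255.   2. 382. 473.]
```

View pics/w3.png

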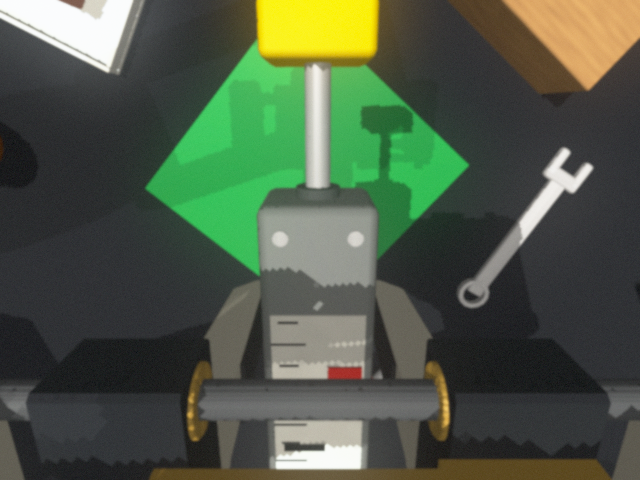

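The gauge is centred in the grip, with the rod at column 317 and the housing's front edge at row 207. Next: grip offset and the transfer to above the cradle.

```bash
python3 - <<'E'
from h import *
st()
T=np.array(cam("wrist")[0]["T_tool_cam"]); p=robot.read_camera("wrist")
for q,z in (([318,207],-.013),([318,62],-.012),([317,447],-.014)):
  d=T[:3,:3]@np.array([(q[0]-p["cx"])/p["fx"],(q[1]-p["cy"])/p["fy"],1]); P=T[:3,3]+d*((z-T[2,3])/d[2]); print(P.round(4))
a=np.deg2rad(-8.4); x=np.array([np.cos(a),np.sin(a)]); o=np.array([.578,.269])
go([*(o-.012*x),.2],81.6)
E
```

```text
t 11.18 pos [ 0.5482 -0.275   0.2247] y-yaw -50.6 z [-0.002  0.001 -1.   ] q [-0.55  0.17  1.46 -0.    1.51  0.33] F [-0.5 -0.1 -5. ] op 0.0457 gf 35.0
[ 0.0498  0.0008 -0.013 ]
[ 0.0978  0.0008 -0.012 ]
[-0.0574  0.0003 -0.014 ]
[np.float64(0.5661287320044441), np.float64(0.27075299634274896), 0.2] 81.6 0.3609 -0.409 0.0244 | -0.0013 0.0013 0.2657
[np.float64(0.5661287320044441), np.float64(0.27075299634274896), 0.2] 81.6 0.3609 -0.409 0.0244 | -0.0015 -0.0016 -0.7343
```

```bash
python3 -m handwheel '[[1,0.03,-0.035,0,0,0,-0.05],[1,0.06,-0.07,0.0,0,0,-0.1],[1,0.09,-0.1,0.0,0,0,-0.15],[1,0.12,-0.135,0.0,0,0,-0.2],[1,0.15,-0.17,0.0,0,0,-0.25],[1,0.18,-0.2,0.0,0,0,-0.3],[1,0.21,-0.235,0.0,0,0,-0.35],[1,0.24,-0.27,0.0,0,0,-0.4],[1,0.27,-0.3,0.0,0,0,-0.45],[1,0.29,-0.33,0.0,0,0,-0.5],[1,0.31,-0.355,0.0,0,0,-0.55],[1,0.33,-0.375,0.0,0,0,-0.6],[1,0.345,-0.393,0.0,0,0,-0.65],[1,0.355,-0.404,0.01,0,0,-0.7],[1,0.361,-0.409,0.02,0,0,-0.734],[1,0.361,-0.409,0.025,0,0,-0.734],[1,0.361,-0.409,0.025,0,0,-0.734]]' 35
python3 - <<'E'
from h import *
st()
a=np.deg2rad(-8.4); x=np.array([np.cos(a),np.sin(a)]); o=np.array([.578,.269])
go([*(o-.012*x),.075],81.6)
E
```

```text
t: 13.4
tool_pos: [0.5669, 0.2691, 0.1995]
orientation: [-0.235, -3.13, 0.003]
force: [-0.1, 0.1, -3.8]
opening: 0.0458
gripper_force: 35.0
t 13.4 pos [0.5669 0.2691 0.1995] y-yaw 81.4 z [-0.003 -0.001 -1.   ] q [ 0.36  0.22  1.44 -0.    1.48 -1.06] F [-0.1  0.1 -3.8] op 0.0458 gf 35.0
[np.float64(0.5661287320044441), np.float64(0.27075299634274896), 0.075] 81.6 0.0006 0.0018 0.1245 | -0.0006 -0.001 -0.0011
[np.float64(0.5661287320044441), np.float64(0.27075299634274896), 0.075] 81.6 0.0006 0.0018 0.1245 | -0.0015 0.001 0.9989
```

```bash
python3 -m handwheel '[[1,0,0.001,0.04,0,0,0],[1,0,0.001,0.08,0,0,0],[1,0,0.001,0.11,0,0,0],[1,0,0.001,0.124,0,0,0],[1,0,0.001,0.124,0,0,0],[1,0,0.001,0.124,0,0,0]]' 35
python3 - <<'E'
from h import *
st(); c=cam("wrist"); save(c,"w4"); st()
E
```

```text
t: 14.15
tool_pos: [0.5693, 0.2712, 0.0796]
orientation: [0.232, 3.13, 0.002]
force: [0.4, -0.3, -3.4]
opening: 0.046
gripper_force: 35.0
t 14.15 pos [0.5693 0.2712 0.0796] y-yaw 81.5 z [ 0.003  0.001 -1.   ] q [ 0.36  0.33  1.55 -0.    1.26 -1.06] F [ 0.4 -0.3 -3.4] op 0.046 gf 35.0
t 14.2 pos [0.5694 0.2713 0.0798] y-yaw 81.5 z [ 0.003  0.001 -1.   ] q [ 0.36  0.33  1.55  0.    1.26 -1.06] F [-0.1  0.3 -4.4] op 0.0459 gf 35.0
```

View pics/w4.png

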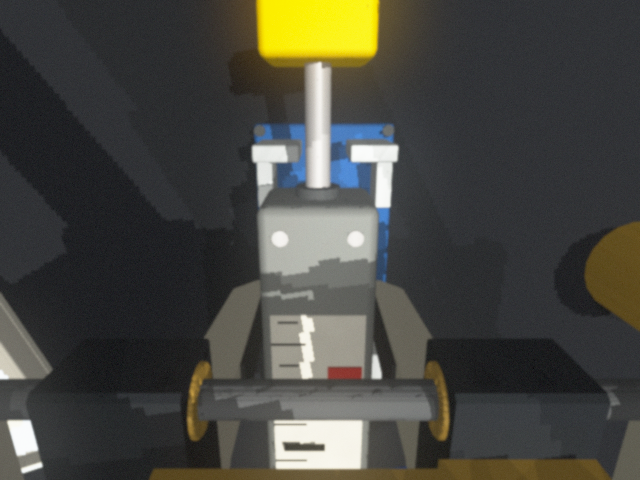

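Wrist view: rod at column 317. Fork posts span columns 252–299 and 350–398 (rows 143–160), so the fork centre is at column 325. The plate's front edge is at row 125. I'll measure the offsets from these.

```bash
python3 - <<'E'
from h import *
s=robot.read_state(); c=cam("wrist"); R0=R.from_rotvec(s["orientation"]); p0=np.array(s["tool_pos"])
def tool(q,z): return (R0.inv().apply(toplane(c,[q],z)[0]-p0)*1e3).round(1)
for n,q,z in (("fork L in",[299,148],.044),("fork R in",[350,148],.044),("fork L out",[252,148],.044),("fork R out",[398,148],.044),("fork near",[325,142.5],.044),("fork 152",[325,152],.044),("fork far",[325,160],.044),("plate L",[255,125],.01),("plate R",[393,125],.01),("plate R2",[387,270],.01),("rod",[317.5,130],.0805),("rod2",[317.5,180],.0805)): print(n,tool(q,z))
E
```

```text
fork L in [65.6 -9.3 35.6]
fork R in [65.6 14.2 35.6]
fork L out [ 65.6 -31.   35.6]
fork R out [65.5 36.3 35.7]
fork near [68.   2.6 35.6]
fork 152 [63.7  2.7 35.6]
fork far [60.1  2.7 35.6]
plate L [ 74.3 -34.3  69.5]
plate R [74.3 39.6 69.7]
plate R2 [-9.9 40.8 69.9]
rod [75.7 -0.8 -0.9]
rod2 [57.3 -0.8 -0.9]
```

```bash
python3 -m handwheel '[[1,0.003,0.0034,0,0,0,0],[1,0.003,0.0034,0.01,0,0,0],[1,0.003,0.0034,0.01,0,0,0],[1,0.003,0.0034,0.01,0,0,0]]' 35
python3 - <<'E'
from h import *
st(); s=robot.read_state(); c=cam("wrist"); cv2.imwrite("pics/w5.png",cv2.resize(c[0]["frame"][60:320,180:460,::-1],None,fx=2,fy=2)); R0=R.from_rotvec(s["orientation"]); p0=np.array(s["tool_pos"])
st()
E
```

```text
t: 14.75
tool_pos: [0.5652, 0.2745, 0.0672]
orientation: [-0.231, -3.132, 0.001]
force: [-0.6, 0.5, -4.4]
opening: 0.0458
gripper_force: 35.0
t 14.75 pos [0.5652 0.2745 0.0672] y-yaw 81.6 z [-0.001 -0.    -1.   ] q [ 0.37  0.34  1.56 -0.    1.25 -1.05] F [-0.6  0.5 -4.4] op 0.0458 gf 35.0
t 14.8 pos [0.5655 0.2746 0.0675] y-yaw 81.6 z [-0. -0. -1.] q [ 0.37  0.34  1.56 -0.    1.25 -1.05] F [-0.5  0.  -3.5] op 0.0458 gf 35.0
```

View pics/w5.png

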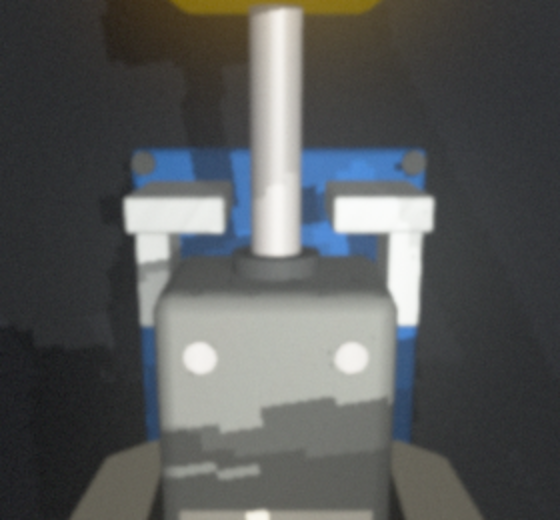

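The rod centre (crop column 276) against the fork centre (280) leaves about 0.7 mm to correct; the plate edges are parallel to the housing. Lowering.

```bash
python3 -m handwheel '[[1,0,0.0006,0.01,0,0,0],[1,0,0.0006,0.02,0,0,0],[1,0,0.0006,0.027,0,0,0],[1,0,0.0006,0.03,0,0,0],[1,0,0.0006,0.031,0,0,0],[1,0,0.0006,0.031,0,0,0],[1,0,0.0006,0.031,0,0,0]]' 35
python3 - <<'E'
from h import *
st()
E
```

```text
t: 15.68
tool_pos: [0.5652, 0.2752, 0.0385]
orientation: [-0.231, -3.132, 0.001]
force: [-11.0, -4.8, 15.7]
opening: 0.046
gripper_force: 35.0
t 15.68 pos [0.5652 0.2752 0.0385] y-yaw 81.6 z [-0.001 -0.    -1.   ] q [ 0.37  0.37  1.57 -0.    1.2  -1.05] F [-11.   -4.8  15.7] op 0.046 gf 35.0
```

```bash
python3 - <<'E'
from h import *
st(); c=cam("wrist"); cv2.imwrite("pics/w6.png",cv2.resize(c[0]["frame"][60:320,180:460,::-1],None,fx=2,fy=2)); st()
E
```

```text
t 15.68 pos [0.5652 0.2752 0.0385] y-yaw 81.6 z [-0.001 -0.    -1.   ] q [ 0.37  0.37  1.57 -0.    1.2  -1.05] F [-11.   -4.8  15.7] op 0.046 gf 35.0
t 15.72 pos [0.5653 0.2752 0.0386] y-yaw 81.6 z [-0.001 -0.    -1.   ] q [ 0.37  0.37  1.57 -0.    1.2  -1.05] F [-10.6  -4.7  15.4] op 0.0456 gf 35.0
```

View pics/w6.png

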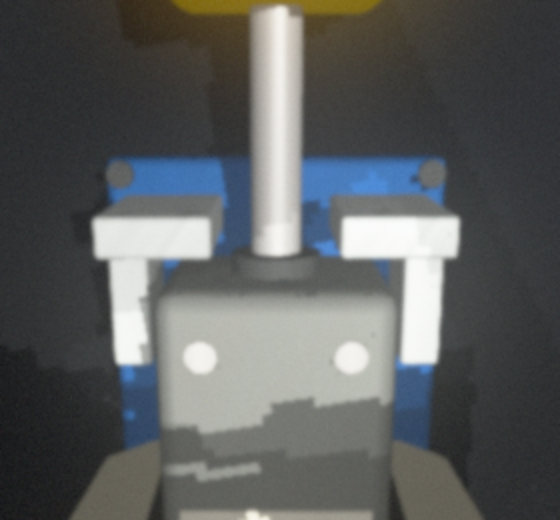

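Crop: rod column 276 and fork centre 276, with the housing evenly between the walls. It's seated and centred. Relieving the load, then releasing.

```bash
python3 -m handwheel '[[1,0,0,-0.001,0,0,0],[1,0,0,-0.002,0,0,0],[-1,0,0,-0.002,0,0,0],[-1,0,0,-0.002,0,0,0],[-1,0,0,-0.002,0,0,0],[-1,0,0,-0.06,0,0,0],[-1,0,0,-0.12,0,0,0],[-1,0.06,0,-0.14,0,0,0],[-1,0.06,0,-0.14,0,0,0],[-1,0.06,0,-0.14,0,0,0]]' 35
python3 - <<'E'
from h import *
st(); s=robot.read_state(); c=cam("wrist"); save(c,"w7"); R0=R.from_rotvec(s["orientation"])
for n,z in (("gauge",.05),("cradle",.01)):
  for r in robot.regions_of(c[0],n)[:1]: print(n,r["conf"],np.round(r["rect"]),rect(c,r["mask"],z))
E
```

```text
t: 16.98
tool_pos: [0.5065, 0.2841, 0.1767]
orientation: [0.23, 3.132, 0.0]
force: [-0.5, -0.8, 0.1]
opening: 0.0931
gripper_force: 0.0
t 16.98 pos [0.5065 0.2841 0.1767] y-yaw 81.6 z [ 0.001  0.    -1.   ] q [ 0.42  0.11  1.61 -0.    1.42 -1.  ] F [-0.5 -0.8  0.1] op 0.0931 gf 0.0
gauge 0.72 [288. 140. 348. 381.] [539.8 278.1  45.2 192.4  81.6]
cradle 0.56 [270. 194. 364. 377.] [579.4 272.1  75.4 174.1  81.7]
```

View pics/w7.png

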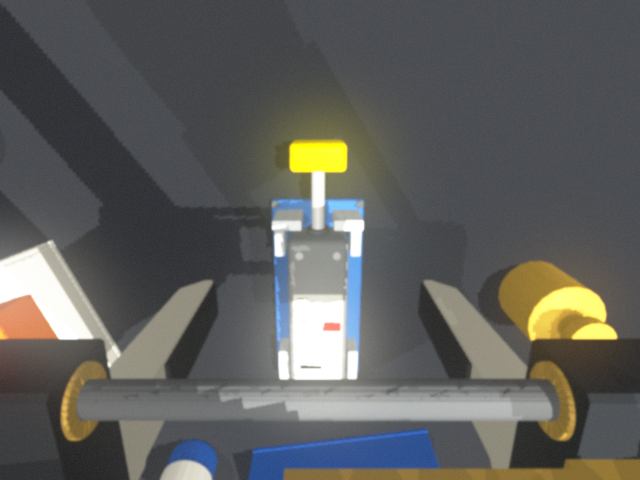

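The gauge is seated in the cradle: handle (318,156), rod through the fork, pointer at (311,367), marker at (332,327).

```bash
python3 - <<'E'
from h import *
s=robot.read_state(); c=cam("wrist"); f=c[0]["frame"].astype(int)
ys,xs=np.nonzero((f[:,:,0]-f[:,:,1]>80)&(f[:,:,0]-f[:,:,2]>80)); k=(abs(xs-332)<12)&(abs(ys-327)<10); m=[xs[k].mean(),ys[k].mean()]
col=f[359:374,300:322].sum(2); w=np.clip(col.max()*.5-col,0,None); yy,xx=np.mgrid[359:374,300:322]; p=[(w*xx).sum()/w.sum(),(w*yy).sum()/w.sum()]
hy=f[130:180,312:325]; hm=((hy[:,:,0]>120)&(hy[:,:,2]<90)).sum(1); r=130+np.nonzero(hm>6)[0]; print("handle rows",r.min(),r.max()); 
print("col profile", f[195:245,296].sum(1))
a=np.deg2rad(-8.4);u=np.array([np.cos(a),np.sin(a)]);v=np.array([-u[1],u[0]]);o=np.array([.578,.269])
def cr(q,z):
  P=toplane(c,[q],z)[0,:2]; return (np.array([(P-o)@u,(P-o)@v])*1e3).round(1),P.round(4)
print("marker",m,cr(m,.051),"pointer",p,cr(p,.051)); print("h near",cr([318,r.min()],.048),"fork mid",cr([317.5,215],.044),"Hl",cr([290,150],.048),"Hr",cr([347,150],.048))
for z in (.1,.033): go([.4567,.2912,z],81.6)
E
```

```text
handle rows 138 170
col profile [316 326 317 330 384 458 497 490 449 434 431 433 435 434 440 453 457 453
 454 467 468 461 459 463 464 511 620 691 717 723 721 721 721 719 702 645
 504 384 327 317 329 316 321 318 326 347 356 378 393 405]
marker [np.float64(332.2169811320755), np.float64(327.0)] (array([ 9. , 14.5]), array([0.589, 0.282])) pointer [np.float64(nan), np.float64(nan)] (array([nan, nan]), array([nan, nan]))
h near (array([-135.7,    3.5]), array([0.4443, 0.2923])) fork mid (array([-80.2,   3.1]), array([0.4991, 0.2838])) Hl (array([-127.7,  -15.8]), array([0.4494, 0.272 ])) Hr (array([-127.6,   23.5]), array([0.4552, 0.3109]))
[0.4567, 0.2912, 0.1] 81.6 0.0505 0.0002 0.0757 | -0.0003 -0.0003 -0.0005
[0.4567, 0.2912, 0.1] 81.6 0.0505 0.0002 0.0757 | -0.0005 0.0004 0.9995
[0.4567, 0.2912, 0.033] 81.6 0.0505 0.0002 0.1427 | -0.0003 -0.0003 -0.0005
[0.4567, 0.2912, 0.033] 81.6 0.0505 0.0002 0.1427 | -0.0005 0.0004 0.9995<stdin>:4: RuntimeWarning: invalid value encountered in scalar divide
```

```bash
python3 -m handwheel '[[-1,0.051,0.0002,0.04,0,0,0],[-1,0.051,0.0002,0.09,0,0,0],[-1,0.051,0.0002,0.13,0,0,0],[-1,0.051,0.0002,0.145,0,0,0],[-1,0.051,0.0002,0.145,0,0,0],[-1,0.051,0.0002,0.145,0,0,0],[1,0.051,0.0002,0.145,0,0,0],[1,0.051,0.0002,0.145,0,0,0],[1,0.051,0.0002,0.145,0,0,0],[1,0.051,0.0002,0.145,0,0,0],[1,0.051,0.0002,0.145,0,0,0]]' 40
python3 -c "
from h import *
st()"
```

```text
t: 18.55
tool_pos: [0.4558, 0.2917, 0.0316]
orientation: [-0.231, -3.133, 0.0]
force: [-0.8, 0.6, 0.5]
opening: 0.0471
gripper_force: 0.0
t 18.55 pos [0.4558 0.2917 0.0316] y-yaw 81.6 z [-0. -0. -1.] q [ 0.47  0.17  1.83 -0.    1.14 -0.95] F [-0.8  0.6  0.5] op 0.0471 gf 0.0
```

```bash
python3 -m handwheel '[[1,0,0,0,0,0,0],[1,0,0,0,0,0,0],[1,0,0,0,0,0,0]]' 40; echo; python3 -m handwheel '[[1,0.004,0,0,0,0,0],[1,0.008,0,0,0,0,0],[1,0.012,0,0,0,0,0],[1,0.012,0,0,0,0,0],[1,0.012,0,0,0,0,0]]' 40; echo;python3 -m handwheel '[[1,0.005,0,0,0,0,0],[1,0.01,0,0,0,0,0],[1,0.01,0,0,0,0,0],[1,0.01,0,0,0,0,0]]' 40; python3 -c "
from h import *
st()"
```

```text
t: 18.92
tool_pos: [0.4558, 0.2917, 0.0316]
orientation: [-0.231, -3.133, 0.0]
force: [-0.2, 0.2, 0.2]
opening: 0.0396
gripper_force: 40.0

t: 19.55
tool_pos: [0.4441, 0.2934, 0.0316]
orientation: [0.231, 3.133, -0.0]
force: [3.8, -1.2, -3.5]
opening: 0.0396
gripper_force: 40.0

t: 20.05
tool_pos: [0.4342, 0.2949, 0.0317]
orientation: [0.231, 3.133, -0.0]
force: [5.4, -1.6, -3.4]
opening: 0.0397
gripper_force: 40.0
t 20.05 pos [0.4342 0.2949 0.0317] y-yaw 81.6 z [ 0.001 -0.    -1.   ] q [ 0.5   0.13  1.88 -0.    1.14 -0.92] F [ 5.4 -1.6 -3.4] op 0.0397 gf 40.0
```

```bash
python3 -m handwheel '[[1,0.005,0,0.001,0,0,0],[1,0.01,0,0.001,0,0,0],[1,0.015,0,0.001,0,0,0],[1,0.0195,0,0.001,0,0,0],[1,0.0195,0,0.001,0,0,0],[1,0.0195,0,0.001,0,0,0]]' 40; python3 - <<'E'
from h import *
st(); c=cam("top"); t=c[0]["frame"][190:290,150:300,::-1]
s=cam("side"); u=s[0]["frame"][150:230,220:340,::-1]
cv2.imwrite("pics/ts.png",np.hstack([cv2.resize(t,(600,400),interpolation=2)[:, :380],cv2.resize(u,(600,400),interpolation=2)[:, :420]]))
E
```

```text
t: 20.8
tool_pos: [0.4161, 0.2977, 0.0315]
orientation: [0.231, 3.13, 0.0]
force: [8.6, -4.4, -2.4]
opening: 0.0398
gripper_force: 40.0
t 20.8 pos [0.4161 0.2977 0.0315] y-yaw 81.5 z [ 0.003  0.    -1.   ] q [ 0.52  0.09  1.92 -0.    1.13 -0.9 ] F [ 8.6 -4.4 -2.4] op 0.0398 gf 40.0
```

View pics/ts.png

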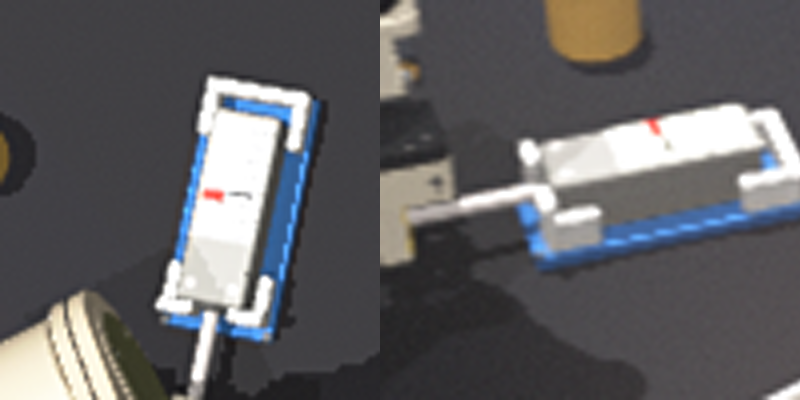

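Left (top camera): the pointer at crop (240,193) is level with the red marker at (213,194). Allowing for the 8° yaw, it may be a couple of mm short. Right (side camera): the housing bears on the fork, flat. Measuring subpixel.

```bash
python3 - <<'E'
from h import *
st(); c=cam("top"); f=c[0]["frame"].astype(int)
sub=f[230:248,196:222]; print(sub.sum(2)//3)
red=np.clip(sub[:,:,0]-sub[:,:,1]-25,0,None); yy,xx=np.mgrid[230:248,196:222]; m=[(red*xx).sum()/red.sum(),(red*yy).sum()/red.sum()]
P=[]
for x in range(207,213):
  g=f[233:244,x].sum(1)/3; d=np.clip(np.median(g)-10-g,0,None); y=(d*np.arange(233,244)).sum()/max(d.sum(),1e-6); P.append((x,round(y,2),round(d.sum())))
print(m,P)
a=np.deg2rad(-8.4);u=np.array([np.cos(a),np.sin(a)])
M=toplane(c,[m],.051)[0,:2]
for x,y,d in P:
  if d>15: print(x,((toplane(c,[[x,y]],.051)[0,:2]-M)@u*1e3).round(1))
E
```

```text
t 20.9 pos [0.4162 0.2977 0.0315] y-yaw 81.5 z [ 0.003  0.    -1.   ] q [ 0.52  0.09  1.92 -0.    1.13 -0.9 ] F [ 8.1 -4.5 -0.7] op 0.0396 gf 40.0
[[ 64  59  89 160 144 230 255 255 255 255 255 255 255 255 255 253 244 252
  253 255 255 215  87  62  71 101]
 [ 62  67 131 159 168 250 255 255 255 255 255 255 255 255 255 255 255 255
  255 255 252 178  77  62  77 102]
 [ 59  80 178 163 176 255 255 255 255 255 255 255 255 255 255 255 255 255
  255 255 255 162  71  64  84 101]
 [ 57  68 168 161 202 255 255 255 255 255 255 255 255 255 255 255 255 255
  255 255 243 132  69  67  91 100]
 [ 60  80 163 166 239 255 255 255 255 255 255 255 255 255 255 254 255 249
  255 255 228 102  64  67  92 101]
 [ 60  92 156 150 249 255 255 255 255 255 255 255 255 255 255 255 255 255
  255 255 213  84  61  70 100 102]
 [ 68 131 156 156 252 255 255 255 255 255 255 255 255 255 255 255 255 255
  255 255 182  76  63  77 101 101]
 [ 81 181 165 185 249 197 204 207 214 234 255 242 255 255 255 255 255 255
  255 255 160  73  64  84 100 101]
 [ 69 169 163 208 221 152 138 140 141 160 232 188 161 142 142 168 204 254
  248 2
[... 610 characters left out ...]
 255 255 255 255 255 255 255 255 255
  222  96  64  70  99 100 100  97]
 [163 167 250 255 255 255 255 255 255 255 255 255 254 255 247 253 255 241
  179  82  63  76 101  99  97  96]
 [161 170 255 255 255 255 255 255 255 255 255 255 255 255 255 255 255 255
  170  75  64  79 100  99  97 106]
 [164 198 255 255 255 255 255 255 255 255 255 255 255 255 255 255 255 236
  138  72  66  90 100 100  97 106]]
[np.float64(202.96681415929203), np.float64(238.24410029498526)] [(207, np.float64(237.96), 59), (208, np.float64(238.0), 84), (209, np.float64(238.0), 102), (210, np.float64(238.0), 103), (211, np.float64(238.24), 101), (212, np.float64(238.62), 108)]
207 2.6
208 3.0
209 3.4
210 3.9
211 3.8
212 3.2
```

The pointer is about 3 mm short. Pulling 2.5 mm more and holding.

```bash
python3 -m handwheel '[[1,0.0025,0,0,0,0,0],[1,0.0025,0,0,0,0,0],[1,0.0025,0,0,0,0,0]]' 40; python3 - <<'E'
from h import *
st(); c=cam("top"); f=c[0]["frame"].astype(int)
sub=f[230:248,196:222]; print((sub.sum(2)//3)[5:13,3:20])
red=np.clip(sub[:,:,0]-sub[:,:,1]-25,0,None); yy,xx=np.mgrid[230:248,196:222]; m=[(red*xx).sum()/red.sum(),(red*yy).sum()/red.sum()]
a=np.deg2rad(-8.4);u=np.array([np.cos(a),np.sin(a)]);M=toplane(c,[m],.051)[0,:2]; print(m)
for x in range(207,213):
  g=f[233:244,x].sum(1)/3; d=np.clip(245-g,0,None); y=(d*np.arange(233,244)).sum()/max(d.sum(),1e-6)
  print(x,round(y,2),((toplane(c,[[x,y]],.051)[0,:2]-M)@u*1e3).round(1))
E
```

```text
t: 21.32
tool_pos: [0.4138, 0.2981, 0.0315]
orientation: [0.231, 3.13, 0.0]
force: [9.8, -3.2, -2.4]
opening: 0.0398
gripper_force: 40.0
t 21.32 pos [0.4138 0.2981 0.0315] y-yaw 81.5 z [ 0.003  0.    -1.   ] q [ 0.52  0.09  1.92 -0.    1.13 -0.9 ] F [ 9.8 -3.2 -2.4] op 0.0398 gf 40.0
[[151 249 255 255 255 255 255 255 255 255 255 255 255 255 255 255 255]
 [157 252 255 255 255 255 255 255 255 255 255 255 255 255 255 255 255]
 [185 248 197 204 208 213 240 255 255 255 255 254 255 255 255 255 255]
 [209 220 151 138 141 141 163 239 207 254 255 255 255 255 255 248 222]
 [215 240 197 182 167 143 167 253 166 168 165 176 181 175 255 255 222]
 [249 255 255 255 255 219 210 255 255 255 255 254 249 177 255 255 211]
 [250 255 255 255 255 255 255 255 255 255 255 246 254 253 255 255 179]
 [255 255 255 255 255 255 255 255 255 255 255 255 255 255 255 237 140]]
[np.float64(202.984649122807), np.float64(238.26315789473685)]
207 238.68 0.8
208 239.0 0.4
209 239.0 0.9
210 239.0 1.4
211 239.0 1.8
212 239.49 1.0
```

```bash
python3 -m handwheel '[[1,0.0003,0,0,0,0,0],[1,0.0003,0,0,0,0,0],[1,0.0003,0,0,0,0,0],[1,0.0003,0,0,0,0,0],[1,0.0003,0,0,0,0,0],[1,0.0003,0,0,0,0,0],[1,0.0003,0,0,0,0,0],[1,0.0003,0,0,0,0,0],[1,0.0003,0,0,0,0,0],[1,0.0003,0,0,0,0,0],[1,0.0003,0,0,0,0,0],[1,0.0003,0,0,0,0,0],[1,0.0003,0,0,0,0,0],[1,0.0003,0,0,0,0,0],[1,0.0003,0,0,0,0,0],[1,0.0003,0,0,0,0,0],[1,0.0003,0,0,0,0,0],[1,0.0003,0,0,0,0,0]]' 40; python3 -m handwheel '[[1,-0.003,0,0,0,0,0],[1,-0.006,0,0,0,0,0],[1,-0.009,0,0,0,0,0],[1,-0.012,0,0,0,0,0],[1,-0.015,0,0,0,0,0],[1,-0.018,0,0,0,0,0],[1,-0.021,0,0,0,0,0],[1,-0.024,0,0,0,0,0],[1,-0.027,0,0,0,0,0],[1,-0.03,0,0,0,0,0],[1,-0.033,0,0,0,0,0],[1,-0.035,0,0,0,0,0],[1,-0.035,0,0,0,0,0]]' 40;  python3 -m handwheel '[[1,-0.001,0,0,0,0,0],[1,-0.002,0,0,0,0,0],[1,-0.003,0,0,0,0,0],[1,-0.004,0,0,0,0,0],[1,-0.005,0,0,0,0,0],[1,-0.006,0,0,0,0,0],[1,-0.007,0,0,0,0,0],[1,-0.007,0,0,0,0,0]]' 40
```

```text
t: 23.62
tool_pos: [0.4136, 0.2981, 0.0315]
orientation: [0.231, 3.13, 0.0]
force: [8.6, -3.5, -0.9]
opening: 0.04
gripper_force: 40.0
t: 25.25
tool_pos: [0.4473, 0.2931, 0.0314]
orientation: [0.232, 3.132, 0.0]
force: [1.9, -4.8, 6.1]
opening: 0.0398
gripper_force: 40.0
t: 26.25
tool_pos: [0.4514, 0.2929, 0.0311]
orientation: [-0.23, -3.129, -0.0]
force: [-11.9, -0.8, 14.7]
opening: 0.0398
gripper_force: 40.0
```

The handle bottomed out: it now pushes back at 12 N. Relieving the load, then releasing.

```bash
python3 -m handwheel '[[1,0.0005,0,-0.0005,0,0,0],[1,0.0008,0,-0.001,0,0,0],[1,0.0008,0,-0.001,0,0,0]]' 40
```

```text
t: 26.62
tool_pos: [0.4514, 0.2927, 0.0314]
orientation: [-0.231, -3.131, -0.0]
force: [-5.6, 1.8, 5.5]
opening: 0.0398
gripper_force: 40.0
```

```bash
python3 -m handwheel '[[1,0.0003,0,-0.0005,0,0,0],[0,0.0003,0,-0.0005,0,0,0],[-1,0.0003,0,-0.0005,0,0,0],[-1,0.0003,0,-0.0005,0,0,0],[-1,0.0003,0,-0.0005,0,0,0],[-1,0.0003,0,-0.04,0,0,0],[-1,0.0003,0,-0.1,0,0,0],[-1,0,0,-0.15,0,0,0],[-1,0,0,-0.15,0,0,0],[-1,0,0,-0.15,0,0,0]]' 40; python3 - <<'E'
from h import *
st(); c=cam("wrist"); save(c,"w8")
c=cam("top")
for n,z in (("block",.05),("tray",.02),("jar",.105),("weight",.086),("can",.14),("wrench",.005),("pliers",.018)):
  for r in robot.regions_of(c[0],n)[:1]: print(n,r["conf"],rect(c,r["mask"],z))
E
```

```text
t: 27.88
tool_pos: [0.4526, 0.292, 0.1812]
orientation: [-0.231, -3.133, 0.0]
force: [-0.9, -0.0, -0.8]
opening: 0.0929
gripper_force: 0.0
t 27.88 pos [0.4526 0.292  0.1812] y-yaw 81.5 z [-0. -0. -1.] q [ 0.48 -0.01  1.72 -0.    1.42 -0.95] F [-0.9 -0.  -0.8] op 0.0929 gf 0.0
block 0.77 [601.8   9.2 125.9  44.8  12.4]
tray 0.75 [604.6   9.2 190.7 124.   12.2]
jar 0.59 [387.7   4.8  53.8  59.4   1.7]
weight 0.78 [600.4 444.3  73.   57.8  65.3]
can 0.95 [733.9 111.6  77.7  46.   15.9]
wrench 0.93 [ 650.2 -455.3  179.2   38.6    7.5]
pliers 0.95 [ 390.1 -464.5  189.3   66.6    1.6]
```

View pics/w8.png

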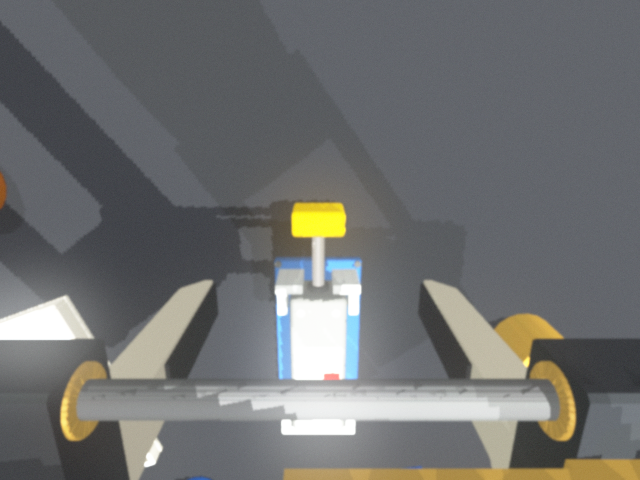

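The final view shows the handle home at (318,219), the rod through the fork and the gauge seated. The block is in the tray and the bystanders haven't moved.

```bash
python3 -c "
from plant import robot
print(robot.close_job())"
```

```text
the job is handed in; nothing more can be done
None
```

I've handed the job in, with no verdict returned: block flat in the tray, gauge seated in the cradle with its handle home and let go, pointer held over 2 s at about 1 mm from the marker's middle (limit 4 mm, top camera), handle eased back slowly, bystanders not visibly moved.

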